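# Unclamp and pop up the lantern in the service van

### The arm

A 6-joint arm with a two-finger parallel gripper is mounted at the origin on the work surface. World frame = base frame: x ahead of the robot, y to its left, z up, the work surface at z = 0. Lengths are in m, angles in rad, forces in N, time in s.
With the tool pointing down it reaches from about 0.35 to 0.775 m from the base axis. Payload 7.3 kg.
Tool frame: the origin (TCP) lies midway between the tips of the shut fingers; the grasp point (between the pads) lies 19 mm behind it; z points along the fingers, y is the line along which they close (so a half turn about z gives the same grasp; the last joint's range is limited). The gripper opens to 92 mm and grips with 3 to 60 N. Pads are 19 mm wide; open, the fingers measure 130 mm over their backs; the gripper's body (75 mm by 190 mm) begins 47 mm behind the grasp point.
Start: joints at [-1.339, 0.342, 1.524, -0, 1.275, -0.146], TCP at [0.194, -0.488, 0.227] pointing down, gripper open.
Joint ranges: [-2.53, 2.53], [-0.77, 2.02], [0.04, 2.7], [-1, 4.14], [0.28, 2.66], [-3.11, 3.11]. Speed limits (rad/s): [2.57, 2.57, 3.14, 3.14, 3.14, 3.14].

### API

Orientations are given as a 3x3 rotation matrix whose columns are the frame's x, y, z axes.
In Python, from cell import arm, vision, nets gives the robot as it stands.
- The arm moves only by the tool move_arm, never from a script. Its argument "targets" is a list of rows, each a list of 6 numbers: the shift along the tool's x, y, z in cm, then the turn, a rotation vector about the tool's x, y, z in degrees. A call has 1 to 20 rows; each row shifts and turns the commanded pose from where the row before left it, along the tool's axes as they then stand; what a row does not reach is not made up. A row lasts 1/8 s, in which the tool goes at most 62.5 mm and 10.7 degrees, less where a joint would pass 70% of its speed; a pose out of reach is approached as far as the arm can. A call with a gripper value outside its range is refused whole. "fingers" is the finger opening in cm, from 0 to 9.18, set as the call begins (left out, the last holds). The fingers move at their own pace and stop on an object; "newtons" is the grip in N (left out, the last holds). Time passes only in rows, so rows that do not move let the fingers close. It gives the time, the measured TCP pose, the force, the opening and the grip force at its end, in the units of the state.
- arm.get_obs(): the state, without advancing time (a new reading comes with each control period).
- vision.grab_frame(name): name is "scene" or "top" or "wrist"; returns a dict with "pixels" (480x640x3 uint8, blue, green, red), "intrinsics" (3x3 intrinsics, pixels), "k1" (the pictures are not rectified: a ray, as slopes to the right and down, at radius r is drawn at 1 + k1 r^2 times it, then the intrinsics apply), "R" (3x3) and "t" (3): a world point X has camera coordinates R X + t. Camera axes: x right, y down, z forward; pixel columns grow to the right and rows downward; lengths in m; the calibration is good to about 2 mm. A picture is of the moment at which its call begins. There is no depth.
- arm.job_done(): hands the job in; it is judged then, once.
Trained networks look in a picture, given as the dict that the camera call returned (one of the last four; its "shot" number tells which), for a name from the list of things; names that differ only in an ending like _2 or _b are one class to them, and where a whole thing is asked for, a point or a joint stands for the part that bears it (a point fixed in the world has none). Each returns a list of dicts, best first, with "conf" (0 to 1); they miss things now and then, are a little off and sometimes report something else, mostly with a low value. They report only what shows in the picture. A call takes as long as a camera call.
- nets.silhouettes(picture, thing): "pixels" (480x640 bool, what is visible of it).
- nets.landmark_of(picture, thing): "position" ([x, y, z] in m, in world coordinates, good to about 4 mm: a listed point, or the origin of a listed thing).
The state is a dict: "time": time; "joint_pos": joint angles; "joint_velocities": joint speeds; "joint_efforts": joint torques, N m; "ee_pos": TCP position; "tcp_rot": TCP orientation; "force": force on the tool from outside, world axes, zero at the start; "torque": the same for the moment, N m; "width": finger opening in m; "grip_force": force on a finger pad.
Only numpy, scipy, OpenCV 4.12 (cv2) and the standard library are available. Lean on these libraries where they do the work, as an engineer would, in place of code of your own. Each camera call takes 0.05 s, during which the arm holds its last target. There are 200 camera calls.

### The job

It is dark at the back of the van: get the red pop-up lantern ready for use. First throw its toggle clamp fully back off the cap, then pull the red cap up until it clicks at its top stop and the globe is uncovered. Leave the blue spare lantern clamped and shut, and do not shift the other tools on the deck.

Things in the scene. Friction and masses are not known exactly. Their poses are not given: they have to be found in the camera images.
- red_cradle: Fixed cradle of the red lantern: dark wood plate 100 x 185 x 15 mm, local y -60 to +125 mm. Origin on the deck under the lantern's axis; z up; local +y points to the clamp hinge, 90 mm away. The lantern's black body (diameter 84 mm, heights 15 to 55 mm) is fixed in it, the red cap slides on that. The one to open.
- red_knob (a point): Centre of the top face of the round knob on the red cap; moves with the cap. Knob: upright cylinder, diameter 38 mm, 34 mm tall, on the cap's flat top (cap diameter 84 mm, 50 mm tall). With the cap down the knob's top is 139 mm and the cap's flat top 105 mm above the deck.
- red_cap (a joint): Cap height, m: 0 = down, 0.040 = up at its stop, pale yellow globe uncovered (it cannot come off). A detent holds it at both ends: about 12 N starts it upward, fading to nothing at half travel (0.020); beyond that the detent drives it to the top stop and holds it there, also when let go. Let go below half, it snaps down.
- red_hinge (a point): Hinge axis of the red lantern's clamp, mid-width, 155 mm above the deck, along the cradle's local x; fixed. Steel bracket below: 35 (x) by 32 mm (y), up to 168 mm. The clamp is one rigid L: handle, and a steel arm 18 mm wide, 94 mm long, at right angles. Clamped, the arm lies level (top at 165 mm), its rubber pad on the knob with a stud over it up to 175 mm.
- red_handle (a point): Centre of the tip of the yellow clamp handle, 95 mm from the hinge (outer 65 mm: round grip 22 mm thick). Clamped: the handle stands straight up, tip 250 mm above the deck. Thrown back: it lies level, pointing away from the lantern (local +y), and the arm stands straight up over the hinge, its end 249 mm above the deck.
- red_clamp (a joint): Clamp angle, rad: 0 = clamped, 1.6 = thrown fully back (stop). Over-centre spring: about 0.4 N m (5 to 6 N at the handle, pushed along local +y, away from the lantern) starts it, fading to nothing near 0.8; past that it swings by itself to 1.6 and stays; let go before that, it snaps back to 0.
- blue_cradle: Fixed cradle of the blue lantern: dark wood plate 100 x 185 x 15 mm, local y -60 to +125 mm. Origin on the deck under the lantern's axis; z up; local +y points to the clamp hinge, 90 mm away. The lantern's black body (diameter 84 mm, heights 15 to 55 mm) is fixed in it, the blue cap slides on that. The spare: leave it shut and clamped.
- blue_knob (a point): Centre of the top face of the round knob on the blue cap; moves with the cap. Knob: upright cylinder, diameter 38 mm, 34 mm tall, on the cap's flat top (cap diameter 84 mm, 50 mm tall). With the cap down the knob's top is 139 mm and the cap's flat top 105 mm above the deck.
- blue_cap (a joint): Cap height, m: 0 = down, 0.040 = up at its stop, pale yellow globe uncovered (it cannot come off). A detent holds it at both ends: about 12 N starts it upward, fading to nothing at half travel (0.020); beyond that the detent drives it to the top stop and holds it there, also when let go. Let go below half, it snaps down.
- blue_hinge (a point): Hinge axis of the blue lantern's clamp, mid-width, 155 mm above the deck, along the cradle's local x; fixed. Steel bracket below: 35 (x) by 32 mm (y), up to 168 mm. The clamp is one rigid L: handle, and a steel arm 18 mm wide, 94 mm long, at right angles. Clamped, the arm lies level (top at 165 mm), its rubber pad on the knob with a stud over it up to 175 mm.
- blue_handle (a point): Centre of the tip of the yellow clamp handle, 95 mm from the hinge (outer 65 mm: round grip 22 mm thick). Clamped: the handle stands straight up, tip 250 mm above the deck. Thrown back: it lies level, pointing away from the lantern (local +y), and the arm stands straight up over the hinge, its end 249 mm above the deck.
- blue_clamp (a joint): Clamp angle, rad: 0 = clamped, 1.6 = thrown fully back (stop). Over-centre spring: about 0.4 N m (5 to 6 N at the handle, pushed along local +y, away from the lantern) starts it, fading to nothing near 0.8; past that it swings by itself to 1.6 and stays; let go before that, it snaps back to 0.
- battery: Bystander, loose: black power tool battery with a red band, 110 x 75 x 63 mm, 0.6 kg; origin at the centre of its underside.
- level: Bystander, loose: short yellow spirit level lying flat, 50 x 230 x 22 mm, long along its y; origin at the centre of its underside.
- screwdriver: Bystander, loose: screwdriver, 200 mm long, lying along its x.
- spray: Bystander, loose: upright bare-metal can with a dark grey label, diameter 60 mm, 150 mm tall; origin at the centre of its underside.

How it is judged:
By the outcome, as a careful person would: the job done as asked, in the order asked, and still so for the second after the job is handed in, with the robot touching nothing.
It also fails if it takes over 48 s, if anything falls off the work surface, if the arm or the gripper's body presses on something with over 40 N, if the wrist force passes 120 N, or if a joint passes its speed limit or range.

## Working session

There is one attempt and no reset: what is moved stays moved. The work goes in short steps, Python scripts to look and compute and a tool call to move; the robot and the scene stay as the last step left them, time stands still between calls to the robot, and variables do not carry over. Pictures are saved under pics/ and viewed, at most 10 in all, crops included, and the job is handed in when it is done.

Besides the shell and the picture viewer there is one more tool, called as name(argument=value, ...), one argument or row to a line, values as JSON. move_arm: Moves the arm, as the interface text tells. Its arguments: {"type":"object","properties":{"targets":{"type":"array"},"fingers":{"type":"number"},"newtons":{"type":"number"}},"required":["targets"]}

```bash
mkdir -p pics; python3 - <<'E'
from cell import arm, vision, nets
import cv2,numpy as np
o=arm.get_obs();print(o['time'],o['ee_pos'],np.round(o['tcp_rot'],3).tolist(),o['width'])
for c in ("scene","top"):
    f=vision.grab_frame(c);cv2.imwrite(f'pics/{c}0.png',f['pixels'])
    for n in ("red_cradle","red_knob","red_hinge","red_handle","blue_cradle","blue_hinge","blue_handle","battery","level","screwdriver","spray"):
        print(c,n,[(np.round(d['position'],3).tolist(),round(d['conf'],2)) for d in nets.landmark_of(f,n)[:2]])
E
```

```text
0.0 [ 0.19357771 -0.48758196  0.22605413] [[0.929, 0.369, -0.0], [0.369, -0.929, 0.001], [0.0, -0.001, -1.0]] 0.0919606405936204
scene red_cradle [([0.535, 0.096, 0.004], 0.89)]
scene red_knob [([0.538, 0.091, 0.137], 0.61)]
scene red_hinge [([0.546, 0.184, 0.156], 0.79)]
scene red_handle [([0.545, 0.184, 0.25], 0.93)]
scene blue_cradle [([0.479, -0.211, -0.001], 0.97)]
scene blue_hinge [([0.495, -0.118, 0.156], 0.87), ([0.494, -0.122, 0.249], 0.48)]
scene blue_handle [([0.494, -0.122, 0.249], 0.97)]
scene battery [([0.772, -0.007, 0.003], 0.95)]
scene level [([0.714, -0.275, -0.003], 0.93)]
scene screwdriver [([0.744, 0.182, 0.001], 0.63)]
scene spray [([0.477, -0.211, -0.0], 0.65)]
top red_cradle [([0.53, 0.098, -0.0], 0.9)]
top red_knob [([0.535, 0.095, 0.135], 0.65)]
top red_hinge [([0.547, 0.188, 0.157], 0.64), ([0.745, 0.178, 0.0], 0.43)]
top red_handle [([0.545, 0.186, 0.245], 0.85)]
top blue_cradle [([0.482, -0.214, 0.0], 0.93)]
top blue_hinge [([0.493, -0.12, 0.157], 0.9)]
top blue_handle [([0.495, -0.127, 0.248], 0.87)]
top battery [([0.771, -0.007, -0.002], 0.79)]
top level [([0.713, -0.272, -0.0], 0.59), ([0.547, 0.185, 0.157], 0.2)]
top screwdriver [([0.745, 0.182, 0.0], 0.85)]
top spray [([0.37, 0.45, 0.0], 0.58), ([0.494, -0.122, 0.157], 0.47)]
```

View pics/scene0.png

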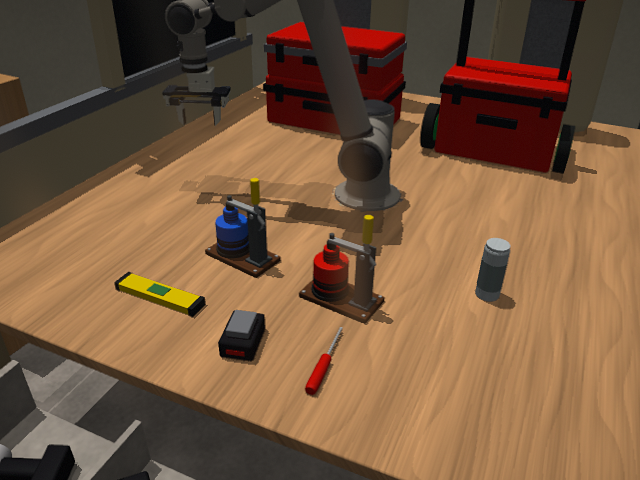

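View pics/top0.png

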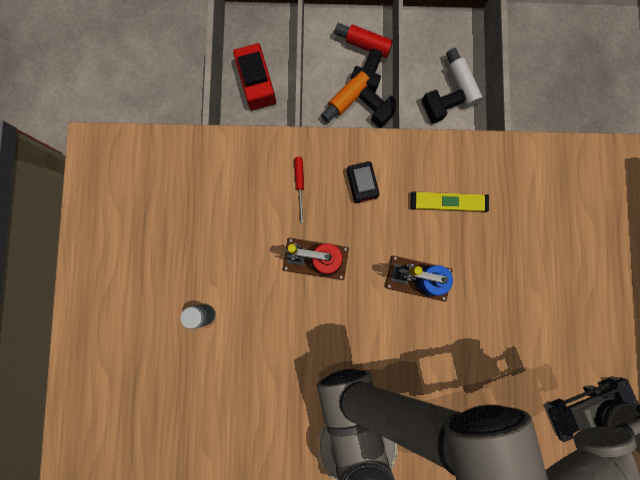

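The red lantern is near (0.534, 0.095) with its hinge toward +y (scene px 330,270; top px 325,260). The blue one is to its right in the top view. The path above z = 0.37 is clear. I'll go above the red handle with the fingers shut.

move_arm(
  targets=[
    [0,0,-5,0,0,0],
    [0,0,-5,0,0,0],
    [0,0,-5,0,0,0],
    [4,-3.3,0,0,0,0],
    [4,-3.3,0,0,0,0],
    [4,-3.3,0,0,0,0],
    [4,-3.3,0,0,0,0],
    [4,-3.3,0,0,0,0],
    [4,-3.3,0,0,0,0],
    [4,-3.3,0,0,0,0],
    [4,-3.3,0,0,0,0],
    [4,-3.3,0,0,0,0],
    [4,-3.3,0,0,0,0],
    [4,-3.3,0,0,0,0],
    [4,-3.3,0,0,0,0],
    [4,-3.3,0,0,0,0],
    [4,-3.3,0,0,0,0],
  ],
  fingers=0,
  newtons=30,
)

```text
time: 3.32
ee_pos: [0.5444, 0.1497, 0.3767]
tcp_rot: [[0.929, 0.369, 0.0], [0.369, -0.929, -0.0], [0.0, 0.0, -1.0]]
force: [0.9, -0.4, 1.0]
width: 0.0003
grip_force: 0.0
```

move_arm(
  targets=[
    [0,0,0,0,0,-10.2],
    [0,0,0,0,0,-10.2],
    [0,0,0,0,0,-10.2],
    [0,0,0,0,0,-10.2],
    [0,0,0,0,0,-10.2],
    [0,0,0,0,0,-10],
    [0,0,0,0,0,0],
  ],
)

```text
time: 4.2
ee_pos: [0.5437, 0.148, 0.3766]
tcp_rot: [[0.13, 0.992, -0.0], [0.992, -0.13, -0.0], [-0.0, -0.0, -1.0]]
force: [-0.4, 0.1, -0.3]
width: 0.0003
grip_force: 0.0
```

```bash
cat > h.py <<'E'
from cell import arm, vision, nets
import cv2,numpy as np
def look(tag,cams=("wrist",),names=("red_knob","red_hinge","red_handle","red_cradle")):
    o=arm.get_obs();print(o['time'],np.round(o['ee_pos'],4),np.round(o['tcp_rot'],3).tolist(),o['width'],np.round(o['force'],1))
    for c in cams:
        f=vision.grab_frame(c);cv2.imwrite(f'pics/{tag}_{c}.png',f['pixels'])
        print(c,'cam tool frame',np.round(o['tcp_rot'].T@(-f['R'].T@f['t']-o['ee_pos']),3))
        for n in names:
            for d in nets.landmark_of(f,n)[:1]:
                print(c,n,np.round(d['position'],4),round(d['conf'],2),'tool:',np.round(np.array(o['tcp_rot']).T@(d['position']-o['ee_pos']),4))
E
python3 -c "
from h import *
look('a',('wrist','scene','top'))"
```

```text
4.2 [0.5437 0.148  0.3766] [[0.13, 0.992, -0.0], [0.992, -0.13, -0.0], [-0.0, -0.0, -1.0]] 0.0002855236171732775 [-0.4  0.1 -0.3]
wrist cam tool frame [ 0.066  0.    -0.159]
wrist red_knob [0.5317 0.0932 0.1425] 0.66 tool: [-0.0559 -0.0048  0.2341]
wrist red_hinge [0.548  0.1833 0.1496] 0.8 tool: [ 0.0356 -0.0003  0.227 ]
wrist red_handle [0.5491 0.1883 0.2566] 0.91 tool: [4.07e-02 1.00e-04 1.20e-01]
wrist red_cradle [ 0.5358  0.095  -0.0015] 0.73 tool: [-0.0536 -0.001   0.3781]
scene cam tool frame [ 0.483  0.938 -0.472]
scene red_knob [0.5348 0.0965 0.1361] 0.63 tool: [-0.0522 -0.0022  0.2405]
scene red_hinge [0.5387 0.1831 0.1581] 0.85 tool: [ 0.0342 -0.0095  0.2185]
scene red_cradle [0.5354 0.0982 0.0013] 0.72 tool: [-0.0504 -0.0018  0.3753]
top cam tool frame [-0.044 -0.094 -0.923]
top red_knob [0.5349 0.0978 0.1336] 0.62 tool: [-0.0509 -0.0022  0.243 ]
top red_cradle [0.5301 0.0965 0.0014] 0.72 tool: [-0.0528 -0.0068  0.3752]
```

move_arm(
  targets=[
    [0,0,4,0,0,0],
    [0,0,4,0,0,0],
    [0,0,4,0,0,0],
    [0,0,4,0,0,0],
    [1,0,0,0,0,0],
    [1,0,0,0,0,0],
    [0.7,0,0,0,0,0],
    [0.7,0,0,0,0,0],
    [0.7,0,0.1,0,0,0],
    [0.7,0,0.1,0,0,0],
    [0.7,0,0.1,0,0,0],
    [0.7,0,0.1,0,0,0],
  ],
)

```text
time: 6.45
ee_pos: [0.5527, 0.2097, 0.2149]
tcp_rot: [[0.128, 0.992, 0.003], [0.992, -0.128, -0.001], [-0.0, 0.003, -1.0]]
force: [-0.1, -3.7, -0.1]
width: 0.0006
grip_force: 1.4
```

```bash
python3 -c "
from h import *
print(arm.get_obs()['joint_pos'])
look('b',('scene',),('red_handle',))"
```

```text
[ 0.23385815  0.47109142  1.35527352 -0.00163957  1.31210892  0.36253158]
6.45 [0.5527 0.2097 0.2149] [[0.128, 0.992, 0.003], [0.992, -0.128, -0.001], [-0.0, 0.003, -1.0]] 0.0005635946174465179 [-0.1 -3.7 -0.1]
scene cam tool frame [ 0.419  0.941 -0.63 ]
scene red_handle [0.5538 0.2419 0.2282] 0.77 tool: [ 0.0321 -0.003  -0.0133]
```

View pics/b_scene.png

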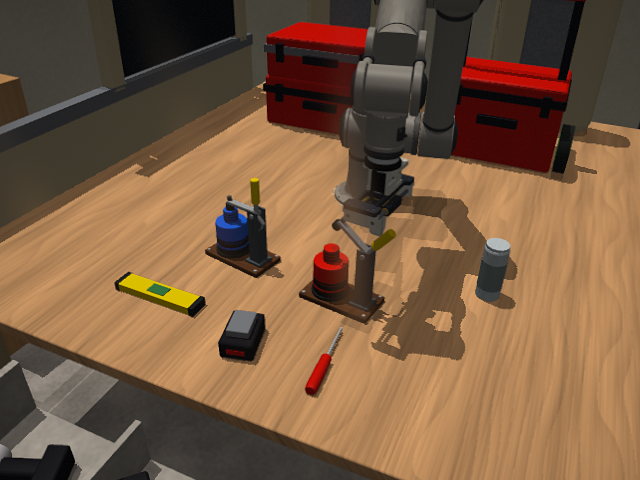

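The handle is leaning back (px 385,240), the arm is raised (px 350,235) and the knob is free. The angle is about 0.65 rad, so I'll keep pushing, then lift straight up.

move_arm(
  targets=[
    [0.8,0,0.2,0,0,0],
    [0.8,0,0.2,0,0,0],
    [0.8,0,0.2,0,0,0],
    [0.8,0,0.2,0,0,0],
    [0.8,0,0,0,0,0],
    [0.5,0,0,0,0,0],
    [0,0,0,0,0,0],
    [0,0,0,0,0,0],
    [0,0,-4,0,0,0],
    [0,0,-5,0,0,0],
    [0,0,-5,0,0,0],
    [0,0,-4,0,0,0],
  ],
)

```text
time: 8.05
ee_pos: [0.5575, 0.2538, 0.3873]
tcp_rot: [[0.129, 0.992, 0.002], [0.992, -0.129, 0.001], [0.001, 0.002, -1.0]]
force: [0.3, 0.9, 0.2]
width: 0.0006
grip_force: 0.0
```

```bash
python3 -c "
from h import *
look('c',('scene','top','wrist'),('red_handle','red_knob','red_cradle'))"
```

```text
8.05 [0.5575 0.2538 0.3873] [[0.129, 0.992, 0.002], [0.992, -0.129, 0.001], [0.001, 0.002, -1.0]] 0.0005646213209940605 [0.3 0.9 0.2]
scene cam tool frame [ 0.376  0.94  -0.459]
scene red_knob [0.5346 0.0984 0.1362] 0.85 tool: [-0.1572 -0.0032  0.2509]
scene red_cradle [0.5379 0.0974 0.0032] 0.86 tool: [-1.579e-01 -1.000e-04  3.839e-01]
top cam tool frame [-0.15  -0.092 -0.912]
top red_knob [0.5338 0.0951 0.1383] 0.78 tool: [-0.1606 -0.0036  0.2488]
top red_cradle [ 0.5303  0.0976 -0.0013] 0.84 tool: [-0.1587 -0.0077  0.3884]
wrist cam tool frame [ 0.066  0.    -0.155]
wrist red_handle [0.5579 0.2817 0.1535] 0.8 tool: [ 0.0276 -0.0036  0.2338]
```

View pics/c_scene.png

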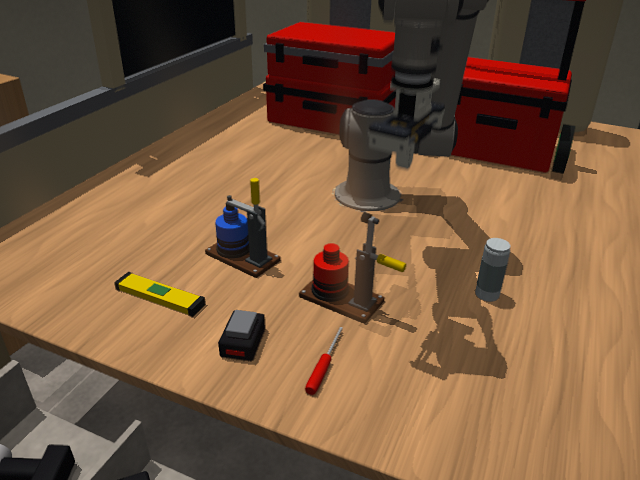

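The red clamp lies fully back: arm upright (px 370,240), handle level (px 395,263), tip measured at z = 0.154. The wrist camera is on the clamp side, so I'll move above the knob and turn it half round to keep it away from the raised arm.

move_arm(
  targets=[
    [-4,0,0,0,0,0],
    [-4,0,0,0,0,0],
    [-4,-0.3,0,0,0,0],
    [-3.9,0,0,0,0,0],
  ],
  fingers=8,
)

```text
time: 9.15
ee_pos: [0.5337, 0.0957, 0.3846]
tcp_rot: [[0.128, 0.992, -0.0], [0.992, -0.128, -0.0], [-0.0, -0.0, -1.0]]
force: [0.8, -0.2, -0.7]
width: 0.0359
grip_force: 0.0
```

move_arm(
  targets=[
    [0,0,0,0,0,-10],
    [0,0,0,0,0,-10],
    [0,0,0,0,0,-10],
    [0,0,0,0,0,-10],
    [0,0,0,0,0,-10],
    [0,0,0,0,0,-10],
    [0,0,0,0,0,-10],
    [0,0,0,0,0,-10],
    [0,0,0,0,0,-10],
    [0,0,0,0,0,-10],
    [0,0,0,0,0,-10],
    [0,0,0,0,0,-10],
    [0,0,0,0,0,-10],
    [0,0,0,0,0,-10],
    [0,0,0,0,0,-10],
    [0,0,0,0,0,-10],
    [0,0,0,0,0,-10],
    [0,0,0,0,0,-10],
    [0,0,0,0,0,0],
  ],
)

```text
time: 11.52
ee_pos: [0.5341, 0.0968, 0.3846]
tcp_rot: [[-0.13, -0.992, -0.0], [-0.992, 0.13, -0.0], [0.0, 0.0, -1.0]]
force: [0.7, -0.1, -0.8]
width: 0.0797
grip_force: 0.0
```

```bash
python3 -c "
from h import *
print(arm.get_obs()['joint_pos'])
look('d',('wrist','scene'),('red_handle','red_knob','red_cradle','red_hinge'))"
```

```text
[ 3.81947291e-02  3.11270518e-01  1.14324018e+00 -7.38513721e-05
  1.68730465e+00 -2.97350783e+00]
11.525 [0.5341 0.0968 0.3846] [[-0.13, -0.992, -0.0], [-0.992, 0.13, -0.0], [0.0, 0.0, -1.0]] 0.07969438148851687 [ 0.7 -0.1 -0.8]
wrist cam tool frame [ 0.067 -0.    -0.159]
wrist red_handle [0.5602 0.2796 0.1542] 0.88 tool: [-0.1846 -0.0023  0.2303]
wrist red_knob [0.5307 0.0938 0.1408] 0.58 tool: [0.0034 0.0029 0.2438]
wrist red_cradle [0.5349 0.0922 0.0011] 0.57 tool: [ 0.0045 -0.0015  0.3835]
wrist red_hinge [0.55   0.1817 0.1506] 0.76 tool: [-0.0862 -0.0048  0.2339]
scene cam tool frame [-0.535 -0.941 -0.464]
scene red_handle [0.5594 0.2764 0.1514] 0.87 tool: [-0.1814 -0.0019  0.2331]
scene red_knob [0.5358 0.095  0.1366] 0.63 tool: [ 0.0016 -0.002   0.248 ]
scene red_cradle [ 0.7132 -0.2724  0.0008] 0.59 tool: [ 0.3429 -0.2255  0.3837]
scene red_hinge [0.5456 0.1831 0.1564] 0.85 tool: [-0.087  -0.0003  0.2281]
```

View pics/d_wrist.png

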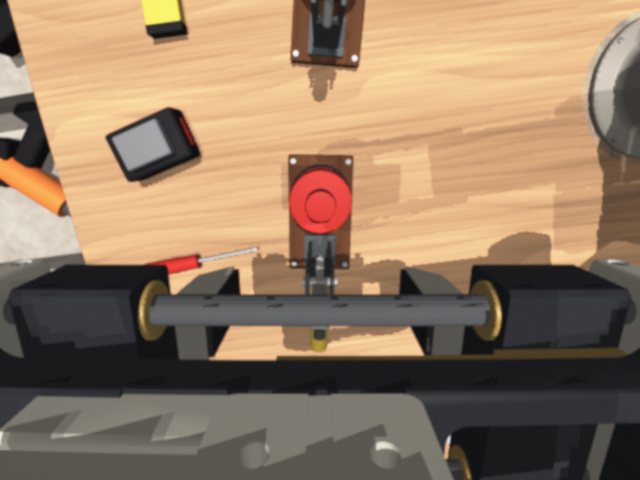

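The knob is centred between the fingers at px (321,206), the raised arm is behind it at px (320,270), and its sides are clear. I'll descend in two steps.

move_arm(
  targets=[
    [0.1,0,4,0,0,0],
    [0.1,0,4,0,0,0],
    [0,0,4,0,0,0],
    [0,0,4,0,0,0],
    [0,0,3,0,0,0],
    [0,0,3,0,0,0],
    [0,0,2,0,0,0],
    [0,0,1.5,0,0,0],
    [0,0,1.3,0,0,0],
    [0,0,0,0,0,0],
  ],
)

```text
time: 13.28
ee_pos: [0.5335, 0.0948, 0.116]
tcp_rot: [[-0.128, -0.992, -0.001], [-0.992, 0.128, -0.0], [0.0, 0.001, -1.0]]
force: [-0.3, 0.1, -0.8]
width: 0.0797
grip_force: 0.0
```

move_arm(
  targets=[
    [0,0,0,0,0,0],
    [0,0,0,0,0,0],
    [0,0,0,0,0,0],
    [0,0,0,0,0,0],
    [0,0,0,0,0,0],
    [0,0,0,0,0,0],
  ],
  fingers=2,
  newtons=40,
)

```text
time: 14.02
ee_pos: [0.533, 0.0949, 0.1168]
tcp_rot: [[-0.128, -0.992, -0.002], [-0.992, 0.128, -0.0], [0.0, 0.002, -1.0]]
force: [-4.4, -0.1, 4.7]
width: 0.037
grip_force: 40.0
```

The fingers hold the knob at 37 mm. Now I'll lift.

move_arm(
  targets=[
    [0,0,-0.4,0,0,0],
    [0,0,-0.4,0,0,0],
    [0,0,-0.5,0,0,0],
    [0,0,-0.5,0,0,0],
    [0,0,-0.5,0,0,0],
    [0,0,-0.5,0,0,0],
    [0,0,-0.5,0,0,0],
    [0,0,-0.4,0,0,0],
    [0,0,-0.3,0,0,0],
    [0,0,0,0,0,0],
    [0,0,0,0,0,0],
  ],
)

```text
time: 15.4
ee_pos: [0.533, 0.0949, 0.157]
tcp_rot: [[-0.128, -0.992, -0.002], [-0.992, 0.128, -0.0], [0.0, 0.002, -1.0]]
force: [-7.4, 1.4, -4.4]
width: 0.0373
grip_force: 40.0
```

```bash
python3 -c "
from h import *
look('e',('scene','top'),('red_knob','red_handle'))"
```

```text
15.4 [0.533  0.0949 0.157 ] [[-0.128, -0.992, -0.002], [-0.992, 0.128, -0.0], [0.0, 0.002, -1.0]] 0.037347225125532436 [-7.4  1.4 -4.4]
scene cam tool frame [-0.535 -0.942 -0.693]
scene red_knob [0.5393 0.0963 0.175 ] 0.92 tool: [-0.0022 -0.006  -0.018 ]
scene red_handle [0.5607 0.2759 0.1532] 0.61 tool: [-0.183  -0.0043  0.0037]
top cam tool frame [-0.01   0.092 -1.142]
top red_handle [0.561  0.2789 0.1515] 0.59 tool: [-0.1861 -0.0042  0.0054]
```

View pics/e_scene.png

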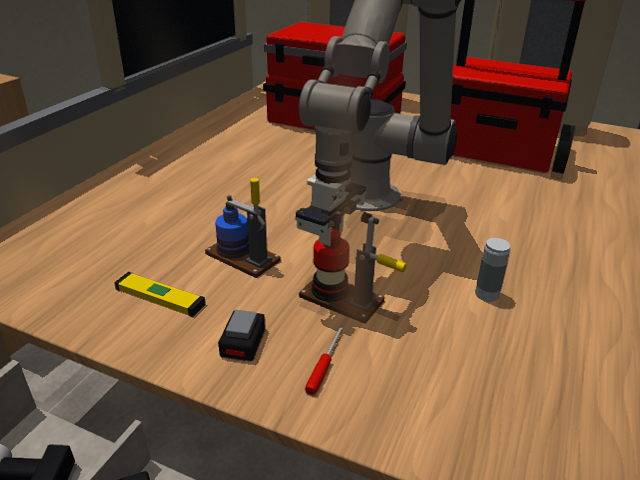

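The cap is up, the pale globe shows (px 330,275), and the clamp is still back. The tool rose 40 mm, which matches the stop. I'll release and back off upward.

move_arm(
  targets=[
    [0,0,-0.1,0,0,0],
    [0,0,0,0,0,0],
    [0,0,0,0,0,0],
    [0,0,0,0,0,0],
    [0,0,0,0,0,0],
    [0,0,-0.5,0,0,0],
    [0,0,-1,0,0,0],
    [0,0,-2,0,0,0],
    [0,0,-4,0,0,0],
    [0,0,-4,0,0,0],
    [0,0,-4,0,0,0],
    [0,0,-4,0,0,0],
    [0,0,0,0,0,0],
    [0,0,0,0,0,0],
  ],
  fingers=7.5,
)

```text
time: 17.45
ee_pos: [0.5335, 0.0948, 0.3523]
tcp_rot: [[-0.128, -0.992, -0.001], [-0.992, 0.128, -0.0], [0.0, 0.001, -1.0]]
force: [-0.2, 0.2, -0.2]
width: 0.0752
grip_force: 0.0
```

```bash
python3 -c "
from h import *
look('f',('scene','wrist'),('red_knob','red_handle','blue_knob','blue_handle','battery','screwdriver','level'))"
```

```text
17.45 [0.5335 0.0948 0.3523] [[-0.128, -0.992, -0.001], [-0.992, 0.128, -0.0], [0.0, 0.001, -1.0]] 0.07520289289624449 [-0.2  0.2 -0.2]
scene cam tool frame [-0.535 -0.942 -0.496]
scene red_knob [0.5379 0.0946 0.178 ] 0.98 tool: [-0.0004 -0.0045  0.1743]
scene red_handle [0.5586 0.2781 0.1513] 0.77 tool: [-0.185  -0.0015  0.201 ]
scene blue_knob [ 0.4771 -0.2082  0.1382] 0.9 tool: [0.3077 0.0171 0.2142]
scene blue_handle [ 0.4957 -0.1226  0.2509] 0.82 tool: [0.2205 0.0096 0.1015]
scene battery [ 7.69e-01 -1.03e-02  1.00e-04] 0.64 tool: [ 0.0741 -0.2472  0.3521]
scene screwdriver [0.7438 0.1804 0.0015] 0.61 tool: [-0.1118 -0.1978  0.3507]
scene level [ 7.162e-01 -2.757e-01  4.000e-04] 0.82 tool: [ 0.344  -0.2288  0.3519]
wrist cam tool frame [ 0.067 -0.    -0.159]
wrist red_knob [0.5327 0.0954 0.1805] 0.97 tool: [-0.0005  0.0008  0.1718]
wrist red_handle [0.5596 0.2806 0.1591] 0.74 tool: [-0.1876 -0.0022  0.1932]
wrist blue_knob [ 0.5374  0.0935 -0.0014] 0.21 tool: [ 0.0008 -0.0042  0.3537]
wrist battery [ 0.7698 -0.0071  0.0023] 0.95 tool: [ 0.0708 -0.2476  0.3499]
wrist screwdriver [0.7459 0.1756 0.0023] 0.61 tool: [-0.1074 -0.2005  0.3499]
```

View pics/f_scene.png

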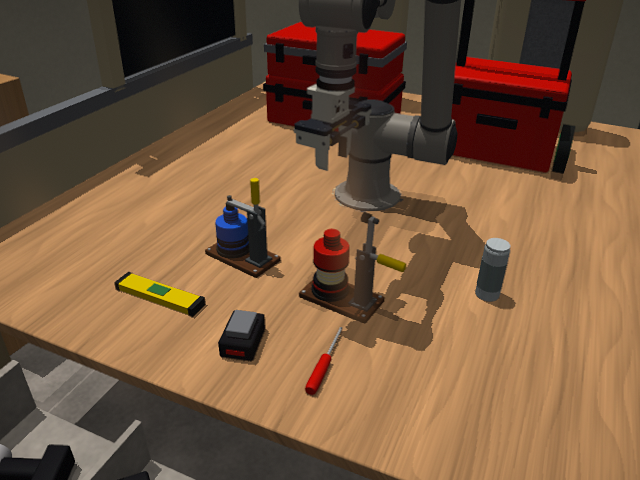

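The red cap stays up with the globe showing (px 330,275; knob at z ≈ 0.179), and its clamp lies back (px 395,263). The blue lantern is still shut and clamped, and the other tools haven't moved.

```bash
python3 -c "
from cell import arm
print(arm.job_done())"
```

```text
the job is handed in; nothing more can be done
None
```

The red lantern is ready and the job is handed in: its clamp is fully back and its cap is up at the top stop with the globe uncovered; the blue lantern is still clamped and shut, and the other tools were not moved.

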